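# Swap the paint jars round on the counter display and close it with the label rail

## Robot

A 6-joint arm with a two-finger parallel gripper is mounted at the origin on a cart in front of the work surface, level with it; the furniture and walls round the work are solid. World frame = base frame: x ahead of the robot, y to its left, z up, the work surface at z = 0. Lengths are in m, angles in rad, forces in N, time in s.
With the tool pointing down it reaches from about 0.375 to 0.975 m from the base axis. Payload 3.8 kg.
Tool frame: the origin (TCP) lies at the very end of the fingers, on their centre line; the grasp point (between the pads) lies bot.hold_point_z behind it (bot.hold_point_z is the distance from the TCP to the grasp point, in m); z points along the fingers, y is the line along which they close (so a half turn about z gives the same grasp; the last joint's range is limited). The gripper opens to 85 mm and grips with 20 to 120 N. Pads are 22 mm wide; open, the fingers measure 114 mm over their backs; the gripper's body (76 mm by 85 mm) begins 54 mm behind the grasp point. The pads swing forward as they close: fully open they stand 13 mm farther back than shut.
Start: joints at [1.096, 0.264, 1.604, -0, 1.274, -0.037], TCP at [0.286, 0.611, 0.231] pointing down, gripper open.
Joint ranges: [-2.63, 2.63], [-0.94, 2.18], [0.31, 2.57], [-1.31, 4.45], [0, 2.66], [-2.55, 2.55]. Speed limits (rad/s): [2.57, 2.57, 3.14, 3.14, 3.14, 3.14].

## Interface

Orientations are given as a rotation vector (axis times angle).
In Python, from workcell import bot gives the robot as it stands.
- The arm moves only by the shell command python3 jog.py 'ROWS' [OPENING] [FORCE]. ROWS is one flat JSON list of numbers that holds 1 to 5 rows one after another, with no inner brackets; each row has 4 numbers: dx, dy, dz in m, then a turn about the tool's z in rad; each row shifts and turns the commanded pose from where the row before left it, along the tool's axes as they then stand; what a row does not reach is not made up. A row lasts 1/8 s, in which the tool goes at most 0.0625 m and 0.188 rad, less where a joint would pass 70% of its speed; a pose out of reach is approached as far as the arm can. OPENING is the opening from 0.0 (shut) to 1.0 (fully open), set as the command begins (- or left out keeps the last). The fingers move at their own pace and stop on an object; FORCE is the grip in N (left out, the last holds). Time passes only in rows, so rows that do not move let the fingers close. It prints the time, the measured TCP pose, the force, the opening and the grip force at its end. Input that does not fit is refused with a message, and nothing moves.
- bot.read_state(): the state, without advancing time (a new reading comes with each control period).
- bot.read_camera(name): name is "side" or "top" or "wrist"; returns the picture (400x640x3 uint8, red, green, blue); there is no depth.
- bot.camera_info(name): a dict with "intrinsics" (3x3 intrinsics, pixels), "extrinsics" (4x4, takes a point from camera to world coordinates). Camera axes: x right, y down, z forward; pixel columns grow to the right and rows downward; lengths in m; the calibration is good to about 2 mm. A picture is of the moment at which its call begins: read the wrist's pose just before it. camera_info takes no time and is no camera call; for the wrist camera it gives the pose at the moment of the call.
- bot.finish_job(): hands the job in; it is judged then, once.
The state is a dict: "time": time; "q": joint angles; "joint_vel": joint speeds; "joint_torque": joint torques, N m; "tool_pos": TCP position; "tcp_rot": TCP orientation; "wrist_force": force on the tool from outside, world axes, zero at the start; "torque": the same for the moment, N m; "width": opening from 0.0 (shut) to 1.0 (fully open); "grip_force": force on a finger pad.
Only numpy, scipy, OpenCV 4.12 (cv2) and the standard library are available. Lean on these libraries where they do the work, as an engineer would, in place of code of your own. Each camera call takes 0.05 s, during which the arm holds its last target. There are 200 camera calls.

## Task

The paint jars on the white counter display are mixed up: the yellow and the pink jar have changed places, and any blue, red or mint jars there stand on the wrong colours too. Swap them round until every jar stands upright in the middle of the swatch of its own colour, never tipping one over; then lay the aluminium label rail on the counter with the flat back of its upright plate flush against the display's front edge, about centred along it. Leave everything else on the counter where it is.

Things in the scene. Friction and masses are not known exactly. Their poses are not given: they have to be found in the camera images.
- display: The counter display: a fixed flat white board 180 (x) x 520 (y) x 12 high. Origin: centre of its underside; x points away from its front edge to its back, y along it to the left, z up. Five round colour swatches lie in a row on it. The counter to its right (about 150 mm beyond its right-hand end) is clear.
- display_front (a point): Middle of the display's front edge (the long edge facing the robot), at counter height, 90 mm in front of the display's origin; axes as the display's (x points into the display).
- swatch_yellow: The yellow swatch: a flat printed disc of 85 diameter (no thickness to speak of) on the display's top, on its long middle line. Neighbouring swatches are 90 apart. Origin: its centre, at the height of the display's top (12 above the counter).
- swatch_pink: The pink swatch: a flat printed disc of 85 diameter (no thickness to speak of) on the display's top, on its long middle line. Neighbouring swatches are 90 apart. Origin: its centre, at the height of the display's top (12 above the counter).
- swatch_blue: The blue swatch: a flat printed disc of 85 diameter (no thickness to speak of) on the display's top, on its long middle line. Neighbouring swatches are 90 apart. Origin: its centre, at the height of the display's top (12 above the counter).
- swatch_red: The dark red swatch: a flat printed disc of 85 diameter (no thickness to speak of) on the display's top, on its long middle line. Neighbouring swatches are 90 apart. Origin: its centre, at the height of the display's top (12 above the counter).
- swatch_mint: The mint swatch: a flat printed disc of 85 diameter (no thickness to speak of) on the display's top, on its long middle line. Neighbouring swatches are 90 apart. Origin: its centre, at the height of the display's top (12 above the counter).
- jar_yellow: Yellow paint jar with a white lid (fixed), a rigid cylinder 68 in diameter, 61 high, about 0.18 kg. Origin: centre of its underside; z up its axis.
- jar_pink: Pink paint jar with a white lid (fixed), a rigid cylinder 68 in diameter, 61 high, about 0.18 kg. Origin: centre of its underside; z up its axis.
- jar_blue: Blue paint jar with a white lid (fixed), a rigid cylinder 68 in diameter, 61 high, about 0.18 kg. Origin: centre of its underside; z up its axis. Not always present.
- jar_red: Dark red paint jar with a white lid (fixed), a rigid cylinder 68 in diameter, 61 high, about 0.18 kg. Origin: centre of its underside; z up its axis. Not always present.
- jar_mint: Mint paint jar with a white lid (fixed), a rigid cylinder 68 in diameter, 61 high, about 0.18 kg. Origin: centre of its underside; z up its axis. Not always present.
- rail: Loose aluminium label rail, L section, 260 long (its y), 0.3 kg: upright plate 10 thick, 50 high (x -10 to 0), with a foot 5 high running out to x = -43. Origin: middle of the lower edge of the plate's flat back face, which looks to +x; labels and foot on the -x side; z up. Laid right, its x is the display's x. Pinch it by the plate; the upper 38 stand clear above the display.
- rail_left (a point): Lower back corner of the rail at its +y end (130 from its origin).
- rail_right (a point): Lower back corner of the rail at its -y end (130 from its origin).
- masking_tape: Bystander, leave alone: roll of masking tape, 96 across x 24 high. Origin: centre of its underside.
- eraser_1: Bystander, leave alone: red-sleeved eraser 23x56x13, white rubber. Origin: centre of its underside.
- eraser_3: Bystander, leave alone: red-sleeved eraser 23x56x13, blue rubber. Origin: centre of its underside.
- paint_tube_1: Bystander, leave alone: paint tube with a red band, 34x122x25. Origin: centre of its underside.
- paint_tube_3: Bystander, leave alone: paint tube with a yellow band, 34x122x25. Origin: centre of its underside.
- charcoal_box_6: Bystander, leave alone: black carton lying down, 150x38x38. Origin: centre of its underside.

How it is judged:
By the outcome, as a careful person would: the job done as asked, in the order asked, and still so for the second after the job is handed in, with the robot touching nothing.
Of jar_blue, jar_red, jar_mint only 2 to 3 are there at a start; the rules pass over those that are not, and their reading is None.
At some moment in a run one of jar_yellow, jar_pink, jar_blue, jar_red, jar_mint may be knocked a few centimetres aside while the robot is not near it.
It also fails if it takes over 210 s, if anything falls off the work surface, if the arm or the gripper's body presses on something with over 40 N, if the wrist force passes 120 N, or if a joint passes its speed limit or range.

## Working session

There is one attempt and no reset: what is moved stays moved. The work goes in short steps, Python scripts to look and compute and a shell command to move; the robot and the scene stay as the last step left them, time stands still between calls to the robot, and variables do not carry over. Pictures are saved under pics/ and viewed, at most 14 in all, crops included, and the job is handed in when it is done.

```bash
ls; mkdir -p pics; python3 - <<'E'
from workcell import bot
import cv2
s=bot.read_state();print(s['time'],s['tool_pos'],s['tcp_rot'],s['width'],bot.hold_point_z)
for n in('top','side'):
    im=bot.read_camera(n);cv2.imwrite(f'pics/{n}0.png',im[...,::-1])
    i=bot.camera_info(n);print(i['intrinsics'],i['extrinsics'])
E
```

```text
jog.py
pics
workcell.py
0.0 [0.28577692 0.61068629 0.22995483] [-0.68199796 -3.06607488  0.00346354] 1.0025025992978915 0.0187
[[385.40034668   0.         314.68901815]
 [  0.         385.40034668 196.82449451]
 [  0.           0.           1.        ]] [[-0.01644821 -0.99403216  0.1078403   0.4176018 ]
 [-0.9998595   0.01600362 -0.0049869   0.10313986]
 [ 0.00323131 -0.10790717 -0.99415572  1.26402702]
 [ 0.          0.          0.          1.        ]]
[[488.18769703   0.         320.35554378]
 [  0.         488.18769703 206.95184268]
 [  0.           0.           1.        ]] [[ 0.93543952 -0.22375497  0.27365418  0.01797248]
 [-0.35347816 -0.58671063  0.72857657 -1.27439667]
 [-0.00246681 -0.7782701  -0.62792481  1.24611779]
 [ 0.          0.          0.          1.        ]]
```

View pics/top0.png

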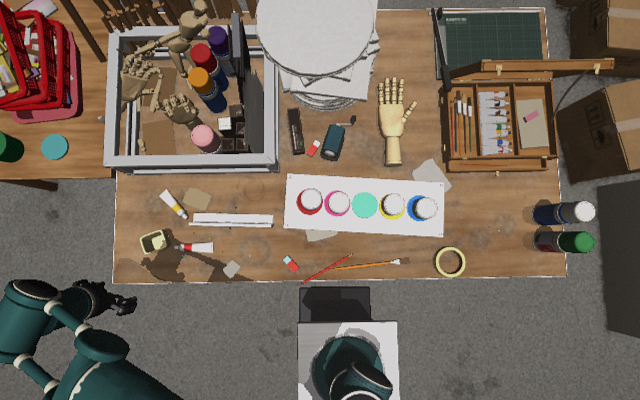

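```bash
python3 - <<'E'
import cv2
a=cv2.imread('pics/top0.png')[165:285,150:470]
b=cv2.imread('pics/side0.png')
cv2.imwrite('pics/t0c.png',cv2.resize(a,None,fx=2.5,fy=2.5,interpolation=cv2.INTER_CUBIC))
E
```

```text
(no output)
```

View pics/t0c.png

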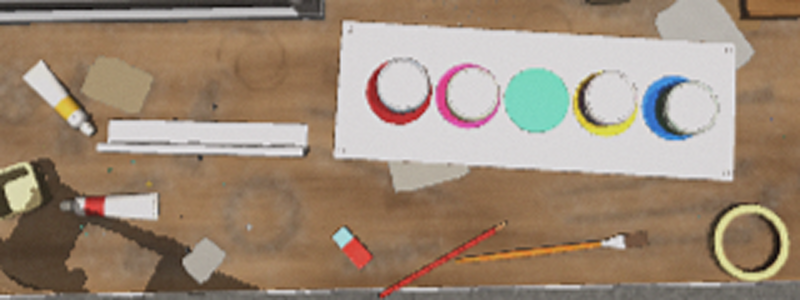

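View pics/side0.png

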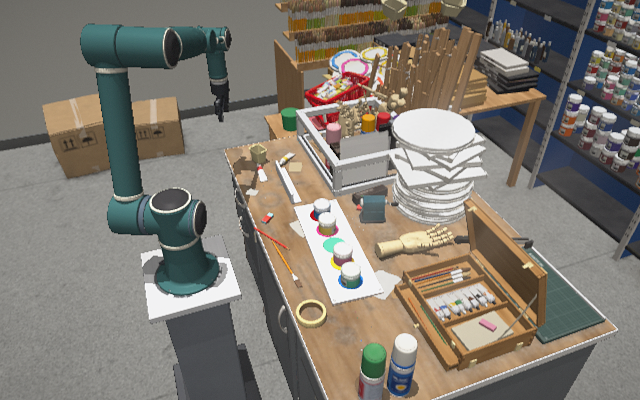

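```bash
cat > h.py <<'E'
import numpy as np,cv2
from workcell import bot
def ray(cam,u,v,z,info=None):
    i=info or bot.camera_info(cam);K=i['intrinsics'];T=np.array(i['extrinsics'])
    d=T[:3,:3]@np.linalg.solve(K,[u,v,1.]);o=T[:3,3];return o+d*(z-o[2])/d[2]
def proj(cam,p,info=None):
    i=info or bot.camera_info(cam);K=i['intrinsics'];T=np.array(i['extrinsics'])
    c=T[:3,:3].T@(np.array(p)-T[:3,3]);c=K@c;return c[:2]/c[2]
E
python3 - <<'E'
import cv2,numpy as np
from h import *
a=cv2.imread('pics/side0.png')[185:310,240:400]
cv2.imwrite('pics/s0c.png',cv2.resize(a,None,fx=4.5,fy=4.5,interpolation=cv2.INTER_CUBIC))
f=lambda u,v:(150+(u+.5)/2.5-.5,165+(v+.5)/2.5-.5)
print('display corners');
C=[ray('top',*f(u,v),.012)[:2] for u,v in((343,20),(736,43),(733,181),(334,157))]
print(np.round(C,4),[np.linalg.norm(C[i]-C[(i+1)%4]).round(4) for i in range(4)])
print('lids',np.round([ray('top',*f(u,v),.073)[:2] for u,v in((405,84),(472,94),(609,98),(692,107))],4))
print('mint',ray('top',*f(537,100),.012))
print('rail top edges z.05',np.round([ray('top',*f(u,v),.05)[:2] for u,v in((108,120),(308,125),(308,147),(108,142))],4))
print('rail foot',np.round([ray('top',*f(u,v),.005)[:2] for u,v in((97,150),(307,155))],4))
E
```

```text
display corners
[[ 0.6347  0.1869]
 [ 0.5959 -0.329 ]
 [ 0.4157 -0.3156]
 [ 0.4551  0.2002]] [np.float64(0.5174), np.float64(0.1807), np.float64(0.5173), np.float64(0.1801)]
lids [[ 0.5423  0.1065]
 [ 0.5285  0.0235]
 [ 0.5208 -0.1465]
 [ 0.5079 -0.2491]]
mint [ 0.5249627  -0.06517246  0.012     ]
rail top edges z.05 [[0.5052 0.4816]
 [0.4948 0.2297]
 [0.4671 0.2298]
 [0.4774 0.4811]]
rail foot [[0.4695 0.5093]
 [0.4585 0.2358]]
```

View pics/s0c.png

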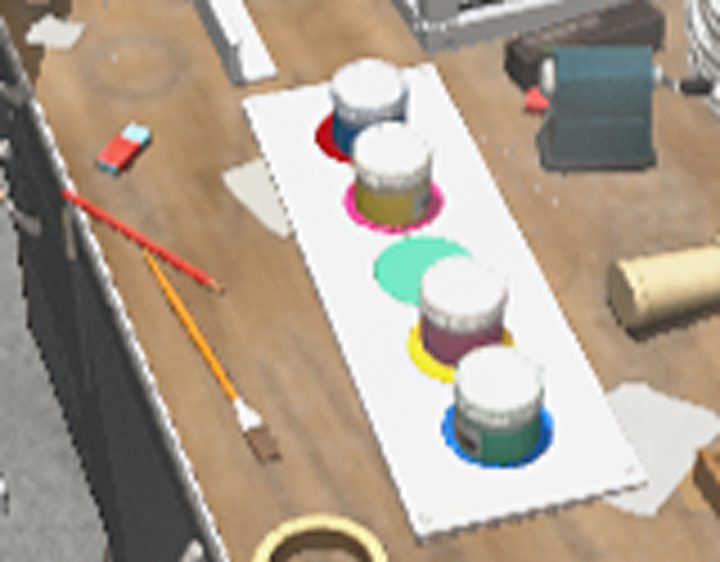

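```bash
cat >> h.py <<'E'
C=np.array([.5254,-.0644]);PSI=-.0752
X=np.array([np.cos(PSI),np.sin(PSI)]);Y=np.array([-X[1],X[0]])
K={'red':2,'pink':1,'mint':0,'yellow':-1,'blue':-2}
def sw(c):return C+.09*K[c]*Y
def disp(p):d=np.array(p)[:2]-C;return np.array([d@X,d@Y])
def lids(im):
    S=4;g=cv2.cvtColor(im[140:290,100:480],cv2.COLOR_RGB2GRAY);g=cv2.resize(g,None,fx=S,fy=S,interpolation=cv2.INTER_CUBIC)
    c=cv2.HoughCircles(g,cv2.HOUGH_GRADIENT_ALT,1.5,100,param1=150,param2=.6,minRadius=36,maxRadius=54)
    out=[]
    for u,v,r in ([] if c is None else c[0]):
        p=ray('top',100+(u+.5)/S-.5,140+(v+.5)/S-.5,.073);d=disp(p)
        out.append((*np.round(d*1000,1),round(float(r),1)))
    return sorted(out,key=lambda a:-a[1])
def need(p,z,yaw=PSI):
    """remaining tool-axis move to world xy p, height z, with tool y at yaw"""
    from scipy.spatial.transform import Rotation as R
    s=bot.read_state();M=R.from_rotvec(s['tcp_rot']).as_matrix();t=M.T@(np.array([*p,z])-s['tool_pos'])
    a=np.arctan2(M[1,1],M[0,1]);w=(a-yaw+np.pi/2)%np.pi-np.pi/2
    print('t',round(s['time'],2),'tool',np.round(s['tool_pos'],4),'need',np.round(t,4),'turn',round(w,3),'q6',s['q'][5].round(2),'tilt',np.round(M[:2,2],3))
E
python3 - <<'E'
from h import *
im=cv2.imread('pics/top0.png')[...,::-1].copy()
print(lids(im))
for p in((.5423,.1065),(.5285,.0235),(.5208,-.1465),(.5079,-.2491)):print(disp(p))
need(C,.2)
E
python3 jog.py '[0, 0, 0, 0.18, 0, 0, 0, 0.18, 0, 0, 0, 0.18, 0, 0, 0, 0.18, 0, 0, 0, 0.18]' 1.0 40
```

```text
[(np.float64(-157.9), np.float64(648.7), 47.6), (np.float64(0.8), np.float64(176.8), 40.3), (np.float64(0.8), np.float64(176.8), 48.6), (np.float64(-4.7), np.float64(91.4), 41.9), (np.float64(-4.7), np.float64(91.4), 51.2), (np.float64(0.7), np.float64(-79.7), 46.3), (np.float64(-2.7), np.float64(-180.0), 48.7), (np.float64(-2.7), np.float64(-180.0), 39.5), (np.float64(-164.0), np.float64(-258.0), 43.6)]
[0.00401267 0.17168669]
[-0.00351261  0.08788448]
[ 0.0015811  -0.08221356]
[-0.00357419 -0.18549276]
t 0.1 tool [0.2858 0.6108 0.2301] need [-0.5032 -0.5099  0.0311] turn 1.208 q6 -0.04 tilt [-0.001 -0.002]
time: 0.72
tool_pos: [0.286, 0.6109, 0.2305]
tcp_rot: [1.955, 2.459, -0.002]
wrist_force: [-0.5, 0.7, 0.5]
width: 1.003
grip_force: 0.0
```

```bash
python3 jog.py '[0, 0, 0, 0.18, 0, 0, 0, 0.128, 0, 0, 0, 0]'; python3 - <<'E'
from h import *
need((.5079,-.2470),.2)
E
```

```text
time: 1.1
tool_pos: [0.286, 0.611, 0.2306]
tcp_rot: [2.301, 2.138, -0.002]
wrist_force: [-0.3, -0.0, 0.7]
width: 1.001
grip_force: 0.0
t 1.1 tool [0.286  0.611  0.2306] need [-0.8393  0.2844  0.0313] turn 0.002 q6 1.17 tilt [-0.001 -0.001]
```

```bash
R='no'; python3 jog.py '[-0.056, 0.019, 0.002, 0, -0.056, 0.019, 0.002, 0, -0.056, 0.019, 0.002, 0, -0.056, 0.019, 0.002, 0, -0.056, 0.019, 0.002, 0]' >/dev/null;  python3 jog.py '[-0.056, 0.019, 0.002, 0, -0.056, 0.019, 0.002, 0, -0.056, 0.019, 0.002, 0, -0.056, 0.019, 0.002, 0, -0.056, 0.019, 0.002, 0]' >/dev/null; python3 jog.py '[-0.056, 0.019, 0.002, 0, -0.056, 0.019, 0.002, 0, -0.056, 0.019, 0.002, 0, -0.056, 0.019, 0.002, 0, -0.056, 0.019, 0.002, 0]'; python3 - <<'E'
from h import *
need((.5079,-.2470),.2)
bot.camera_info('wrist')
i=bot.camera_info('wrist');im=bot.read_camera('wrist');cv2.imwrite('pics/w1.png',im[...,::-1]);print(i)
for c in('mint','blue'):print(c,proj('wrist',[*sw(c),.012],i))
E
```

```text
time: 2.98
tool_pos: [0.5075, -0.2497, 0.2012]
tcp_rot: [2.301, 2.139, 0.001]
wrist_force: [-0.1, 0.7, -0.2]
width: 0.999
grip_force: 0.0
t 2.98 tool [ 0.5075 -0.2497  0.2012] need [0.0027 0.0002 0.0012] turn 0.003 q6 -0.43 tilt [0. 0.]
{'intrinsics': array([[350.62396356,   0.        , 324.84985283],
       [  0.        , 350.62396356, 200.60541697],
       [  0.        ,   0.        ,   1.        ]]), 'extrinsics': array([[ 0.99735826, -0.07015893, -0.01882094,  0.51255877],
       [-0.07262817, -0.95856385, -0.27546414, -0.18007376],
       [ 0.00128519,  0.27610337, -0.96112709,  0.34447701],
       [ 0.        ,  0.        ,  0.        ,  1.        ]])}
mint [329.70318201 -47.71826858]
blue [328.5183176  168.80595043]
```

View pics/w1.png

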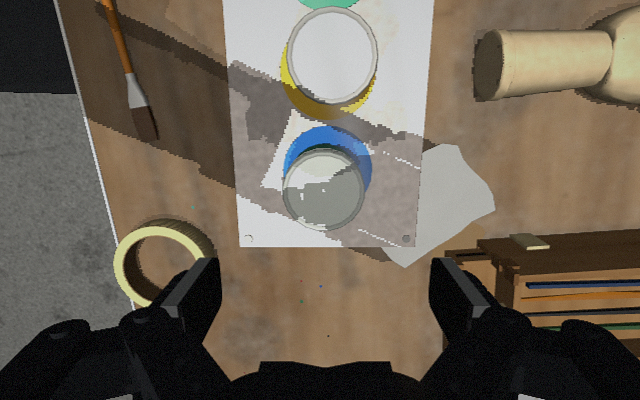

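```bash
python3 - <<'E'
from h import *
i=bot.camera_info('wrist')
for u,v in((323,190),(332,57)):
    p=ray('wrist',u,v,.073,i);print(p,disp(p))
need(ray('wrist',323,190,.073,i)[:2],.025)
print(disp(ray('wrist',328,167,.012)), [disp(ray('wrist',u,v,.012)) for u,v in((239,248),(416,247))])
E
```

```text
[ 0.50818249 -0.25655016  0.073     ] [-0.00273277 -0.19290065]
[ 0.52215518 -0.15858226  0.073     ] [ 0.00384018 -0.09415986]
t 3.02 tool [ 0.5091 -0.2565  0.201 ] need [ 0.0009 -0.0013  0.176 ] turn 0.0 q6 -0.43 tilt [ 0.002 -0.006]
[ 0.00196891 -0.18604421] [array([-0.08912654, -0.2702956 ]), array([ 0.09262161, -0.26937815])]
```

```bash
python3 jog.py '[0, 0, 0, 0, 0, 0, 0, 0]'; python3 - <<'E'
from h import *
need(C-.0038*X-.186*Y,.025)
E
```

```text
time: 3.28
tool_pos: [0.5069, -0.2467, 0.2009]
tcp_rot: [-2.301, -2.137, -0.0]
wrist_force: [-0.1, 0.2, -0.1]
width: 0.999
grip_force: 0.0
t 3.27 tool [ 0.5069 -0.2467  0.2009] need [-0.003   0.0011  0.1759] turn 0.002 q6 -0.42 tilt [-0.001  0.001]
```

```bash
python3 jog.py '[-0.003, 0.001, 0.05, 0, 0, 0, 0.05, 0, 0, 0, 0.045, 0, 0, 0, 0.031, 0, 0, 0, 0, 0]' 1.0; python3 jog.py '[0, 0, 0, 0, 0, 0, 0, 0, 0, 0, 0, 0, 0, 0, 0, 0]' 0.0 40; python3 - <<'E'
from h import *
need(sw('mint'),.025)
E
```

```text
time: 3.9
tool_pos: [0.5055, -0.2476, 0.0227]
tcp_rot: [-2.296, -2.135, 0.003]
wrist_force: [-0.7, 0.5, 1.0]
width: 1.002
grip_force: 0.0
time: 4.4
tool_pos: [0.5097, -0.2512, 0.0273]
tcp_rot: [2.301, 2.134, 0.002]
wrist_force: [0.7, 1.8, 6.5]
width: 0.787
grip_force: 46.0
t 4.4 tool [ 0.5097 -0.2512  0.0273] need [0.1875 0.0016 0.0021] turn 0.0 q6 -0.43 tilt [ 0.003 -0.001]
```

```bash
python3 jog.py '[0, 0, -0.04, 0, 0, 0, -0.06, 0, 0.02, 0, -0.005, 0, 0.04, 0.001, 0, 0, 0.05, 0.001, 0, 0]'; python3 jog.py '[0.046, 0, 0, 0, 0.03, 0, 0, 0, 0, 0, 0, 0, 0, 0, 0, 0]'; python3 - <<'E'
from h import *
need(sw('mint'),.026)
E
```

```text
time: 5.03
tool_pos: [0.5175, -0.1401, 0.1293]
tcp_rot: [-2.304, -2.134, 0.001]
wrist_force: [-0.2, -0.1, -2.4]
width: 0.789
grip_force: 46.7
time: 5.52
tool_pos: [0.5234, -0.0654, 0.1294]
tcp_rot: [-2.302, -2.137, 0.002]
wrist_force: [-0.9, -1.0, -2.2]
width: 0.789
grip_force: 46.7
t 5.53 tool [ 0.5234 -0.0654  0.1294] need [0.0012 0.0021 0.1034] turn 0.001 q6 -0.1 tilt [-0.002 -0.   ]
```

```bash
python3 jog.py '[0.001, 0.002, 0.04, 0, 0, 0, 0.04, 0, 0, 0, 0.015, 0, 0, 0, 0.007, 0, 0, 0, 0, 0]'; python3 jog.py '[0, 0, 0.001, 0, 0, 0, 0, 0, 0, 0, 0, 0, 0, 0, 0, 0]' 1.0;  python3 jog.py '[0, 0, -0.03, 0, 0, 0, -0.05, 0, 0, 0, -0.05, 0, 0, 0, -0.05, 0, 0, 0, 0, 0]'; python3 - <<'E'
from h import *
need(C-.0+.172*Y,.2)
im=bot.read_camera('top');cv2.imwrite('pics/t2.png',im[...,::-1]);print(lids(im))
E
```

```text
time: 6.15
tool_pos: [0.527, -0.0651, 0.029]
tcp_rot: [2.303, 2.135, 0.001]
wrist_force: [0.4, 0.3, -2.1]
width: 0.786
grip_force: 46.4
time: 6.65
tool_pos: [0.5265, -0.0645, 0.0277]
tcp_rot: [2.302, 2.136, 0.001]
wrist_force: [0.0, 0.3, -0.4]
width: 0.999
grip_force: 0.0
time: 7.28
tool_pos: [0.5298, -0.0651, 0.2131]
tcp_rot: [2.297, 2.131, 0.01]
wrist_force: [0.3, -0.2, 0.1]
width: 0.998
grip_force: 0.0
t 7.28 tool [ 0.5298 -0.0651  0.2131] need [ 0.1724 -0.0046  0.0129] turn 0.0 q6 -0.09 tilt [ 0.011 -0.002]
[(np.float64(-0.4), np.float64(176.7), 40.9), (np.float64(-0.4), np.float64(176.7), 50.4), (np.float64(-3.1), np.float64(84.4), 47.1), (np.float64(-165.9), np.float64(-263.7), 47.5)]
```

```bash
cat >> h.py <<'E'
def wl(name=None):
    i=bot.camera_info('wrist');im=bot.read_camera('wrist')
    if name:cv2.imwrite(f'pics/{name}.png',im[...,::-1])
    g=cv2.cvtColor(im[:260],cv2.COLOR_RGB2GRAY);S=2;g=cv2.resize(g,None,fx=S,fy=S,interpolation=cv2.INTER_CUBIC)
    c=cv2.HoughCircles(g,cv2.HOUGH_GRADIENT_ALT,1.5,40,param1=100,param2=.6,minRadius=60,maxRadius=115)
    for u,v,r in ([] if c is None else c[0]):
        u=(u+.5)/S-.5;v=(v+.5)/S-.5;r/=S
        for z in(.073,.012):
            p=ray('wrist',u,v,z,i);R=np.linalg.norm(ray('wrist',u+r,v,z,i)-p)*1000
            if abs(R-(34 if z==.073 else 42.5))<3:print('lid' if z>.05 else 'swatch',(round(float(u)),round(float(v))),'disp mm',np.round(disp(p)*1000,1),'r',R.round(1))
E
python3 jog.py '[0.04, -0.002, 0.003, 0, 0.06, -0.002, 0.01, 0, 0.05, 0, 0, 0, 0.01, 0, 0, 0, 0, 0, 0, 0]';python3 jog.py '[0, 0, 0, 0, 0, 0, 0, 0]'; python3 - <<'E'
from h import *
wl('w3');need(C+.172*Y,.2)
E
```

```text
time: 7.95
tool_pos: [0.5333, 0.0954, 0.1928]
tcp_rot: [-2.3, -2.138, 0.004]
wrist_force: [-0.2, 1.1, -0.3]
width: 0.999
grip_force: 0.0
time: 8.2
tool_pos: [0.5342, 0.094, 0.1941]
tcp_rot: [2.305, 2.135, -0.001]
wrist_force: [-0.1, 0.3, -0.1]
width: 1.003
grip_force: 0.0
lid (330, 171) disp mm [  0.9 176.1] r 33.2
swatch (330, 171) disp mm [  1.8 164.1] r 40.8
t 8.25 tool [0.5342 0.0941 0.1943] need [ 0.0133  0.0031 -0.0057] turn -0.001 q6 0.21 tilt [ 0. -0.]
```

View pics/w3.png

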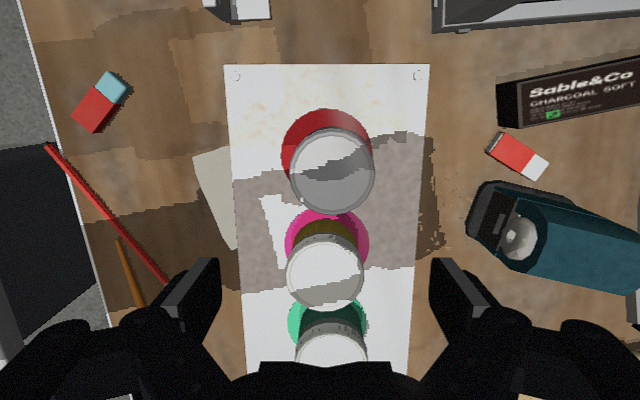

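```bash
python3 - <<'E'
from h import *
for u,v,z in((224,65,.012),(429,65,.012),(327,150,.012),(325,272,.073),(331,171,.073)):print(disp(ray('wrist',u,v,z))*1000)
need(C+.001*X+.176*Y,.025)
E
```

```text
[-90.26903941 257.69877712]
[ 87.96580975 257.43532835]
[ -0.73259735 183.73252522]
[-2.81085886 90.47926524]
[  1.91249121 176.04205797]
t 8.25 tool [0.5342 0.0941 0.1943] need [0.0173 0.0041 0.1693] turn -0.001 q6 0.21 tilt [ 0. -0.]
```

```bash
python3 jog.py '[0.017, 0.004, 0.03, 0, 0, 0, 0.05, 0, 0, 0, 0.05, 0, 0, 0, 0.039, 0, 0, 0, 0, 0]' 1.0; python3 jog.py '[0, 0, 0, 0, 0, 0, 0, 0, 0, 0, 0, 0, 0, 0, 0, 0]' 0.0 40; python3 jog.py '[0, 0, -0.03, 0, 0, 0, -0.05, 0, 0, 0, -0.04, 0, 0, 0, 0, 0, 0, 0, 0, 0]'; python3 - <<'E'
from h import *
need(sw('blue'),.115)
E
```

```text
time: 8.88
tool_pos: [0.5359, 0.1106, 0.0219]
tcp_rot: [-2.301, -2.132, 0.011]
wrist_force: [-0.0, -0.5, 0.3]
width: 1.003
grip_force: 0.0
time: 9.38
tool_pos: [0.5412, 0.1121, 0.0273]
tcp_rot: [2.301, 2.135, 0.004]
wrist_force: [-0.5, -1.6, 6.7]
width: 0.786
grip_force: 45.9
time: 10.0
tool_pos: [0.5384, 0.1118, 0.144]
tcp_rot: [-2.302, -2.136, 0.002]
wrist_force: [-0.4, 0.5, -3.1]
width: 0.786
grip_force: 46.2
t 10.0 tool [0.5384 0.1118 0.144 ] need [-3.567e-01  3.000e-04  2.920e-02] turn 0.0 q6 0.23 tilt [-0.002 -0.   ]
```

```bash
python3 jog.py '[-0.03, 0, 0, 0, -0.055, 0, 0, 0, -0.06, 0, 0, 0, -0.06, 0, 0, 0, -0.06, 0, 0, 0]' >/dev/null; python3 jog.py '[-0.05, 0, 0, 0, -0.03, 0, 0, 0, -0.012, 0, 0, 0, 0, 0, 0, 0, 0, 0, 0, 0]'; python3 - <<'E'
from h import *
need(sw('blue'),.028)
E
```

```text
time: 11.25
tool_pos: [0.5123, -0.2426, 0.1444]
tcp_rot: [-2.301, -2.136, 0.0]
wrist_force: [0.5, -0.5, -2.1]
width: 0.79
grip_force: 46.2
t 11.25 tool [ 0.5123 -0.2426  0.1444] need [-0.0015 -0.0002  0.1164] turn 0.001 q6 -0.41 tilt [-0.001  0.001]
```

```bash
python3 jog.py '[-0.001, 0, 0.04, 0, 0, 0, 0.05, 0, 0, 0, 0.018, 0, 0, 0, 0.009, 0, 0, 0, 0, 0]'; python3 jog.py '[0, 0, 0, 0, 0, 0, 0, 0, 0, 0, 0, 0, 0, 0, 0, 0]' 1.0;  python3 jog.py '[0, 0, -0.03, 0, 0, 0, -0.05, 0, 0, 0, -0.05, 0, 0, 0, -0.045, 0, 0, 0, 0, 0]'; python3 jog.py '[0, 0, 0, 0, 0, 0, 0, 0]' ;python3 - <<'E'
from h import *
wl('w4');need(C-.003*X+.089*Y,.2)
E
```

```text
time: 11.88
tool_pos: [0.5138, -0.2452, 0.0294]
tcp_rot: [2.301, 2.136, 0.001]
wrist_force: [0.6, -0.1, -1.1]
width: 0.787
grip_force: 46.1
time: 12.38
tool_pos: [0.5128, -0.2452, 0.0287]
tcp_rot: [2.303, 2.136, 0.0]
wrist_force: [0.1, -0.2, 0.1]
width: 0.999
grip_force: 0.0
time: 13.0
tool_pos: [0.5156, -0.2467, 0.2088]
tcp_rot: [2.296, 2.13, 0.005]
wrist_force: [-0.3, 0.2, 0.4]
width: 1.001
grip_force: 0.0
time: 13.25
tool_pos: [0.5114, -0.2444, 0.2011]
tcp_rot: [-2.301, -2.134, 0.002]
wrist_force: [-0.4, -0.5, 0.3]
width: 0.999
grip_force: 0.0
lid (327, 68) disp mm [  0.7 -88.3] r 33.0
swatch (327, 68) disp mm [  0.9 -83.2] r 40.4
lid (331, 195) disp mm [   4.5 -183.7] r 35.7
swatch (331, 195) disp mm [   5.5 -200. ] r 43.7
t 13.3 tool [ 0.5114 -0.2444  0.2011] need [ 0.2696 -0.0026  0.0015] turn 0.0 q6 -0.41 tilt [-0.003  0.002]
```

View pics/w4.png

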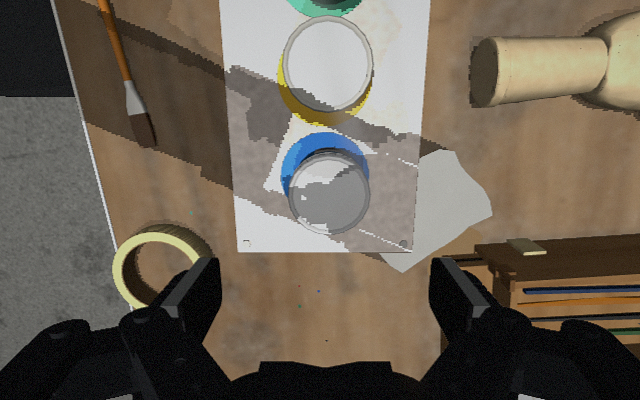

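```bash
python3 - <<'E'
from h import *
for u,v,z in((238,252,.012),(413,252,.012),(329.5,194,.073),(325.5,175,.012),(328,63,.073)):print(disp(ray('wrist',u,v,z))*1000)
E
```

```text
[ -90.19489514 -261.1566921 ]
[  89.94739494 -260.93172186]
[   3.13488535 -183.08190789]
[-1.14100250e-01 -1.80293199e+02]
[  1.67900181 -84.95746223]
```

```bash
python3 jog.py '[0.04, 0, 0, 0, 0.06, 0, 0, 0, 0.06, -0.002, 0, 0, 0.05, 0, 0, 0, 0.04, 0, 0, 0]' >/dev/null; python3 jog.py '[0.01, 0, 0, 0, 0, 0, 0, 0, 0, 0, 0, 0]'; python3 - <<'E'
from h import *
wl('w5');need(C-.003*X+.09*Y,.025)
E
```

```text
time: 14.3
tool_pos: [0.5299, 0.0132, 0.2028]
tcp_rot: [-2.304, -2.135, 0.002]
wrist_force: [-0.5, -0.4, -0.0]
width: 1.003
grip_force: 0.0
lid (323, 178) disp mm [-2.6 88.1] r 32.6
swatch (323, 178) disp mm [-3.  74.8] r 39.8
lid (323, 62) disp mm [ -2.4 173.9] r 36.1
swatch (323, 62) disp mm [ -2.7 179.8] r 44.1
t 14.35 tool [0.53   0.0131 0.203 ] need [ 0.0124 -0.0017  0.178 ] turn -0.001 q6 0.05 tilt [-0.001 -0.   ]
```

View pics/w5.png

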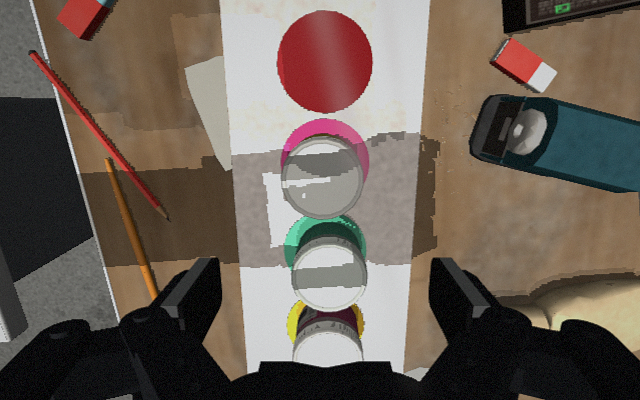

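```bash
python3 jog.py '[0.011, -0.002, 0.04, 0, 0, 0, 0.05, 0, 0, 0, 0.05, 0, 0, 0, 0.038, 0, 0, 0, 0, 0]' 1.0; python3 jog.py '[0, 0, 0, 0, 0, 0, 0, 0, 0, 0, 0, 0, 0, 0, 0, 0]' 0.0 40; python3 jog.py '[0, 0, -0.03, 0, 0, 0, -0.04, 0, 0.04, 0, 0, 0, 0.04, 0, 0, 0, 0.01, 0.002, 0, 0]'; python3 jog.py '[0, 0, 0, 0, 0, 0, 0, 0]'; python3 - <<'E'
from h import *
need(sw('red'),.028)
E
```

```text
time: 14.98
tool_pos: [0.5253, 0.0244, 0.022]
tcp_rot: [-2.301, -2.131, 0.009]
wrist_force: [0.2, 0.0, 0.6]
width: 0.998
grip_force: 0.0
time: 15.48
tool_pos: [0.5307, 0.0253, 0.0272]
tcp_rot: [2.301, 2.135, 0.004]
wrist_force: [0.1, -1.4, 6.7]
width: 0.785
grip_force: 46.1
time: 16.1
tool_pos: [0.5373, 0.1171, 0.0952]
tcp_rot: [-2.3, -2.139, -0.0]
wrist_force: [-0.1, 0.1, -2.9]
width: 0.784
grip_force: 46.5
time: 16.35
tool_pos: [0.5372, 0.1143, 0.0949]
tcp_rot: [-2.303, -2.136, 0.002]
wrist_force: [-0.0, 0.0, -2.6]
width: 0.788
grip_force: 46.5
t 16.35 tool [0.5372 0.1143 0.0949] need [0.001  0.0017 0.0669] turn -0.0 q6 0.24 tilt [-0.001 -0.001]
```

```bash
python3 jog.py '[0.001, 0.001, 0.04, 0, 0, 0, 0.018, 0, 0, 0, 0.009, 0, 0, 0, 0, 0]'; python3 jog.py '[0, 0, 0, 0, 0, 0, 0, 0, 0, 0, 0, 0, 0, 0, 0, 0]' 1.0;  python3 jog.py '[0, 0, -0.03, 0, 0, 0, -0.05, 0, 0, 0, -0.05, 0, -0.02, 0, -0.04, 0, -0.06, 0, 0, 0]' >/dev/null; python3 jog.py '[-0.06, 0, 0, 0, -0.06, 0, 0, 0, -0.05, 0, 0, 0, -0.03, 0, 0, 0, 0, 0, 0, 0]'; python3 jog.py '[0, 0, 0, 0, 0, 0, 0, 0]' ;python3 - <<'E'
from h import *
wl('w6');need(C+.0015*X-.085*Y,.025)
E
```

```text
time: 16.85
tool_pos: [0.5389, 0.1156, 0.0284]
tcp_rot: [-2.304, -2.136, 0.0]
wrist_force: [-0.1, -0.1, -2.1]
width: 0.787
grip_force: 46.4
time: 17.35
tool_pos: [0.539, 0.1161, 0.0286]
tcp_rot: [2.303, 2.136, 0.001]
wrist_force: [-0.1, -0.5, 0.3]
width: 0.995
grip_force: 0.0
time: 18.6
tool_pos: [0.5175, -0.1651, 0.1983]
tcp_rot: [2.307, 2.132, -0.0]
wrist_force: [0.9, 0.3, -0.8]
width: 1.001
grip_force: 0.0
time: 18.85
tool_pos: [0.5178, -0.162, 0.1982]
tcp_rot: [-2.301, -2.138, -0.0]
wrist_force: [-0.0, -0.2, -0.4]
width: 0.997
grip_force: 0.0
lid (332, 57) disp mm [5.  1.4] r 34.4
swatch (332, 57) disp mm [6.2 8.2] r 42.3
lid (328, 178) disp mm [  2.1 -86.5] r 31.4
t 18.9 tool [ 0.5179 -0.162   0.1982] need [0.0128 0.0017 0.1732] turn 0.002 q6 -0.28 tilt [-0.  0.]
```

```bash
python3 jog.py '[0.012, 0.002, 0.04, 0, 0, 0, 0.05, 0, 0, 0, 0.05, 0, 0, 0, 0.033, 0, 0, 0, 0, 0]' 1.0; python3 jog.py '[0, 0, 0, 0, 0, 0, 0, 0, 0, 0, 0, 0, 0, 0, 0, 0]' 0.0 40; python3 jog.py '[0, 0, -0.04, 0, 0, 0, -0.05, 0, 0, 0, -0.02, 0, 0.04, 0, 0, 0, 0.06, -0.001, 0, 0]'>/dev/null; python3 jog.py '[0.05, 0, 0, 0, 0.026, 0, 0, 0, 0, 0, 0, 0, 0, 0, 0, 0]'; python3 - <<'E'
from h import *
need(sw('pink'),.028)
E
```

```text
time: 19.52
tool_pos: [0.5178, -0.1494, 0.0223]
tcp_rot: [-2.297, -2.134, 0.005]
wrist_force: [-0.1, -0.1, 0.4]
width: 1.001
grip_force: 0.0
time: 20.02
tool_pos: [0.5223, -0.1518, 0.0271]
tcp_rot: [2.301, 2.135, 0.003]
wrist_force: [0.1, 1.3, 7.7]
width: 0.786
grip_force: 45.8
time: 21.15
tool_pos: [0.5325, 0.0237, 0.1351]
tcp_rot: [2.303, 2.137, -0.001]
wrist_force: [-0.9, -0.7, -1.5]
width: 0.787
grip_force: 46.0
t 21.15 tool [0.5325 0.0237 0.1351] need [ 0.0017 -0.0004  0.1071] turn 0.001 q6 0.07 tilt [-0.001 -0.001]
```

Place the pink jar, then look at the yellow one (about y = 180) before fetching it.

```bash
python3 jog.py '[0.001, 0, 0.04, 0, 0, 0, 0.04, 0, 0, 0, 0.018, 0, 0, 0, 0.009, 0, 0, 0, 0, 0]'; python3 jog.py '[0, 0, 0, 0, 0, 0, 0, 0, 0, 0, 0, 0, 0, 0, 0, 0]' 1.0;  python3 jog.py '[0, 0, -0.03, 0, 0, 0, -0.05, 0, 0, 0, -0.05, 0, 0.03, 0, -0.04, 0, 0.04, 0, 0, 0]' >/dev/null; python3 jog.py '[0.01, 0, 0, 0, 0, 0, 0, 0, 0, 0, 0, 0]' ;python3 - <<'E'
from h import *
wl('w7');need(C+.18*Y,.025)
E
```

```text
time: 21.78
tool_pos: [0.5338, 0.0247, 0.0289]
tcp_rot: [2.303, 2.135, 0.001]
wrist_force: [-0.8, 0.7, -2.1]
width: 0.79
grip_force: 46.0
time: 22.28
tool_pos: [0.5331, 0.0252, 0.0286]
tcp_rot: [2.303, 2.136, 0.001]
wrist_force: [-0.3, 1.2, -0.3]
width: 0.995
grip_force: 0.0
time: 23.28
tool_pos: [0.5383, 0.1041, 0.1973]
tcp_rot: [-2.303, -2.136, 0.003]
wrist_force: [-1.4, -1.1, 0.5]
width: 0.999
grip_force: 0.0
lid (327, 176) disp mm [  1.7 181.6] r 32.8
swatch (327, 176) disp mm [  2.  168.6] r 40.2
t 23.32 tool [0.5384 0.104  0.1974] need [ 1.130e-02 -1.000e-04  1.724e-01] turn -0.001 q6 0.22 tilt [-0.002 -0.001]
```

View pics/w7.png

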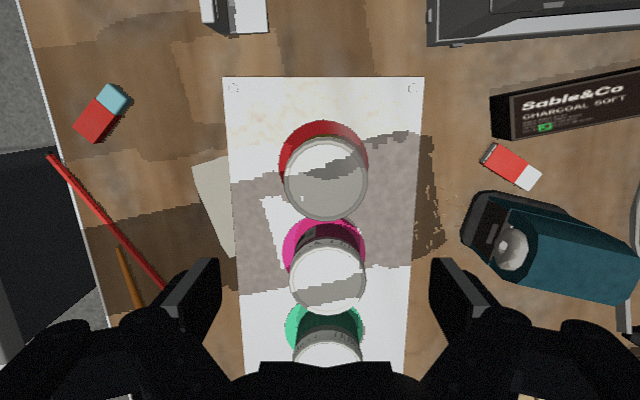

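Yellow's lid is at (327,178), where I left it. Fetch it.

```bash
python3 jog.py '[0.012, 0.001, 0.04, 0, 0, 0, 0.05, 0, 0, 0, 0.05, 0, 0, 0, 0.032, 0, 0, 0, 0, 0]' 1.0; python3 jog.py '[0, 0, 0, 0, 0, 0, 0, 0, 0, 0, 0, 0, 0, 0, 0, 0]' 0.0 40; python3 jog.py '[0, 0, -0.04, 0, 0, 0, -0.05, 0, 0, 0, -0.02, 0, -0.04, 0, 0, 0, -0.06, 0, 0, 0]'>/dev/null; python3 jog.py '[-0.06, 0, 0, 0, -0.06, 0, 0, 0, -0.04, 0, 0, 0, -0.01, 0, 0, 0, 0, 0, 0, 0]'>/dev/null;python3 jog.py '[0, 0, 0, 0]'; python3 - <<'E'
from h import *
need(sw('yellow'),.028)
E
```

```text
time: 23.95
tool_pos: [0.5374, 0.1154, 0.0229]
tcp_rot: [-2.301, -2.132, 0.011]
wrist_force: [-0.3, -0.0, 0.2]
width: 1.0
grip_force: 0.0
time: 24.45
tool_pos: [0.5422, 0.117, 0.0279]
tcp_rot: [2.302, 2.136, 0.004]
wrist_force: [-0.6, -1.4, 5.4]
width: 0.784
grip_force: 46.0
time: 25.82
tool_pos: [0.5205, -0.1511, 0.136]
tcp_rot: [-2.301, -2.137, -0.0]
wrist_force: [0.6, -0.4, -2.4]
width: 0.786
grip_force: 46.6
t 25.82 tool [ 0.5205 -0.1511  0.136 ] need [-0.0032 -0.0015  0.108 ] turn 0.001 q6 -0.26 tilt [-0.001  0.001]
```

```bash
python3 jog.py '[-0.002, -0.002, 0.04, 0, 0, 0, 0.04, 0, 0, 0, 0.019, 0, 0, 0, 0.009, 0, 0, 0, 0, 0]'; python3 jog.py '[0, 0, 0, 0, 0, 0, 0, 0, 0, 0, 0, 0, 0, 0, 0, 0]' 1.0;  python3 jog.py '[0, 0, -0.03, 0, 0, 0, -0.05, 0, 0, 0, -0.05, 0, 0.03, 0, -0.06, 0, 0.05, 0, -0.05, 0]' >/dev/null; python3 jog.py '[0.05, -0.05, -0.02, 0, 0.03, -0.05, 0, 0, 0.03, 0, 0, 0, 0.03, 0, 0, 0, 0, 0, 0, 0]' ;python3 - <<'E'
from h import *
im=bot.read_camera('top');cv2.imwrite('pics/t8.png',im[...,::-1]);print(lids(im));need(C,.2)
im=bot.read_camera('side');cv2.imwrite('pics/s8.png',im[...,::-1])
S=5;a=im[185:300,240:400];cv2.imwrite('pics/s8c.png',cv2.resize(a,None,fx=S,fy=S,interpolation=2)[...,::-1])
E
```

```text
time: 26.45
tool_pos: [0.5195, -0.154, 0.0291]
tcp_rot: [2.301, 2.137, 0.001]
wrist_force: [-0.2, -0.6, -2.5]
width: 0.792
grip_force: 47.0
time: 26.95
tool_pos: [0.5187, -0.1544, 0.0286]
tcp_rot: [2.303, 2.136, 0.0]
wrist_force: [-0.2, -0.3, 0.7]
width: 0.999
grip_force: 0.0
time: 28.2
tool_pos: [0.4413, 0.0581, 0.2755]
tcp_rot: [2.3, 2.14, 0.001]
wrist_force: [-0.4, -1.1, -0.4]
width: 0.999
grip_force: 0.0
[(np.float64(-157.9), np.float64(648.7), 46.5), (np.float64(-4.2), np.float64(182.3), 49.2), (np.float64(162.2), np.float64(123.8), 44.5), (np.float64(-2.3), np.float64(-88.0), 45.1), (np.float64(5.5), np.float64(-181.0), 42.7), (np.float64(-164.9), np.float64(-261.4), 46.5)]
t 28.25 tool [0.4413 0.0572 0.2754] need [-0.1151  0.0927  0.0755] turn 0.002 q6 0.15 tilt [ 0. -0.]
```

View pics/s8c.png

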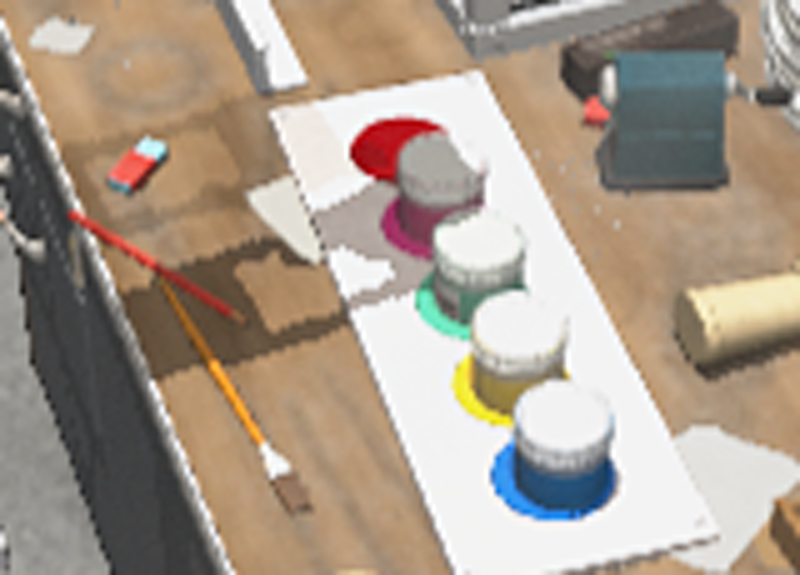

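```bash
python3 - <<'E'
from h import *
S=5;f=lambda u,v:(240+(u+.5)/S-.5,185+(v+.5)/S-.5)
for n,u,v in(('pink',440,164),('mint',478,246),('yellow',519,329),('blue',564,415)):print(n,np.round(disp(ray('side',*f(u,v),.073))*1000-[0,90*K[n]],1))
for u,v in((272,112),(480,72),(718,542)):print(disp(ray('side',*f(u,v),.012))*1000)
im=cv2.imread('pics/t8.png')
a=cv2.resize(im[160:250,270:460],None,fx=4,fy=4,interpolation=cv2.INTER_CUBIC)
cv2.imwrite('pics/t8c.png',a)
E
```

```text
pink [ 0.8 -6.2]
mint [  0.2 -11.1]
yellow [  1.3 -10.4]
blue [ 3.9 -6.5]
[-88.1472542  253.55926276]
[ 88.36152507 255.65264048]
[  84.87115756 -269.77500443]
```

View pics/t8c.png

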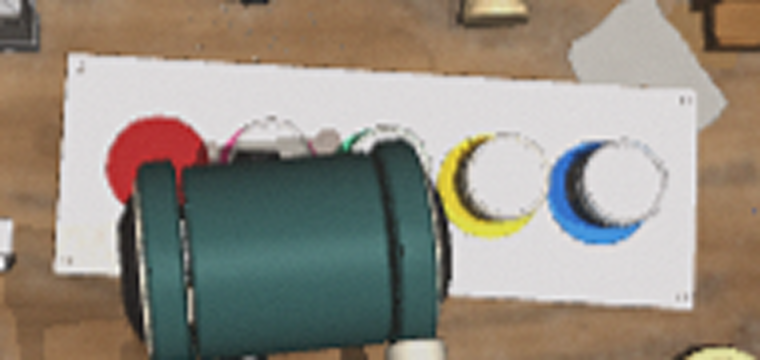

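```bash
python3 jog.py '[0.05, 0, 0, 0, 0.05, 0, 0, 0, 0.05, 0, 0, 0, 0.04, 0.01, 0, 0, 0, 0, 0, 0]' >/dev/null; python3 jog.py '[0, 0, 0, 0, 0, 0, 0, 0]' ;python3 - <<'E'
from h import *
i=bot.camera_info('wrist');im=bot.read_camera('wrist');cv2.imwrite('pics/w9.png',im[...,::-1])
import pickle;pickle.dump(i,open('w9.pkl','wb'))
im=bot.read_camera('top');cv2.imwrite('pics/t9.png',im[...,::-1])
S=4;f=lambda u,v:(270+(u+.5)/S-.5,160+(v+.5)/S-.5)
for u,v in((505,176),(624,182)):print(disp(ray('top',*f(u,v),.073))*1000)
E
```

```text
time: 29.18
tool_pos: [0.4657, 0.244, 0.2753]
tcp_rot: [2.305, 2.134, -0.001]
wrist_force: [-0.1, -0.9, -0.1]
width: 1.0
grip_force: 0.0
[  2.88636998 -90.15077698]
[   3.66676861 -182.571003  ]
```

View pics/w9.png

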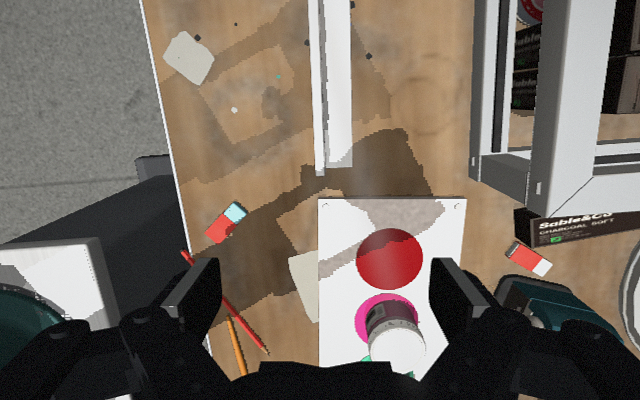

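```bash
python3 - <<'E'
from h import *
import pickle;i=pickle.load(open('w9.pkl','rb'))
im=cv2.imread('pics/w9.png')
for v in(10,60,110,160):print(v,[tuple(int(x) for x in im[v,u])for u in range(304,334,2)][:15:1] if v==110 else '', np.round(im[v,300:360].mean(1)).astype(int).tolist())
for u,v,z in((309,10,.05),(316,172,.05),(320,20,.05),(325.5,160,.05),(352,165,.005),(350,0,.005)):print((u,v),ray('wrist',u,v,z,i))
f=lambda u,v:(150+(u+.5)/2.5-.5,165+(v+.5)/2.5-.5)
print('top strip',np.round([ray('top',*f(u,v),.05)[:2] for u,v in((98,145),(98,152),(307,149),(307,156))],4))
E
```

```text
10  [115, 107, 109, 110, 114, 113, 118, 101, 186, 227, 228, 227, 226, 226, 224, 227, 229, 213, 138, 91, 123, 135, 132, 132, 205, 229, 226, 227, 227, 226, 228, 227, 228, 229, 230, 230, 229, 228, 228, 230, 232, 229, 232, 231, 232, 229, 231, 232, 233, 205, 146, 130, 134, 128, 129, 125, 125, 130, 135, 134]
60  [125, 123, 120, 121, 119, 120, 120, 121, 117, 116, 188, 231, 233, 234, 233, 233, 232, 233, 234, 221, 156, 124, 131, 133, 135, 131, 211, 230, 227, 226, 224, 227, 225, 224, 227, 226, 225, 227, 227, 226, 227, 230, 229, 231, 232, 231, 230, 233, 233, 239, 178, 111, 114, 106, 112, 110, 110, 113, 114, 117]
110 [(92, 121, 148), (94, 121, 148), (93, 123, 150), (92, 124, 148), (121, 135, 148), (238, 237, 236), (235, 236, 235), (235, 235, 234), (238, 239, 237), (148, 150, 152), (130, 132, 131), (127, 127, 131), (220, 219, 219), (235, 235, 234), (230, 232, 230)] [118, 120, 122, 119, 120, 122, 121, 120, 122, 125, 121, 120, 135, 222, 237, 235, 235, 236, 235, 237, 238, 224, 150, 128, 131, 124, 128, 121, 219, 235, 235, 232, 231, 230, 230, 232, 227, 228, 228, 229, 226, 225, 227, 227, 227, 225, 227, 228, 226, 228, 232, 174, 122, 130, 133, 130, 125, 121, 122, 123]
160  [134, 135, 134, 129, 135, 137, 140, 141, 139, 139, 139, 139, 137, 140, 104, 217, 240, 237, 237, 237, 235, 237, 240, 233, 198, 138, 163, 184, 181, 227, 238, 237, 238, 236, 238, 237, 239, 209, 188, 228, 240, 204, 182, 180, 180, 180, 182, 183, 183, 178, 181, 183, 133, 101, 109, 107, 109, 108, 105, 105]
(309, 10) [0.46272306 0.39599178 0.05      ]
(316, 172) [0.45628622 0.24024722 0.05      ]
(320, 20) [0.4724052 0.3866529 0.05     ]
(325.5, 160) [0.46739358 0.25234495 0.05      ]
(352, 165) [0.49799129 0.23643788 0.005     ]
(350, 0) [0.5056205  0.41217831 0.005     ]
top strip [[0.4739 0.4936]
 [0.4651 0.4935]
 [0.4646 0.2311]
 [0.4558 0.2311]]
```

```bash
python3 jog.py '[0.05, -0.004, 0, 0, 0.05, -0.004, 0, 0, 0.036, -0.002, 0, 0, 0, 0, 0, -0.18, 0, 0, 0, -0.18]' 0.4 >/dev/null; python3 jog.py '[0, 0, 0, -0.18, 0, 0, 0, -0.18, 0, 0, 0, -0.18, 0, 0, 0, -0.18, 0, 0, 0, -0.18]' >/dev/null;python3 jog.py '[0, 0, 0, -0.18, 0, 0, 0, -0.18, 0, 0, 0, -0.18, 0, 0, 0, -0.18, 0, 0, 0, -0.18]' >/dev/null;python3 jog.py '[0, 0, 0, -0.18, 0, 0, 0, -0.18, 0, 0, 0, -0.18, 0, 0, 0, -0.18, 0, 0, 0, -0.18]' ; python3 - <<'E'
from h import *
need((.4659,.380),.022,-.0403)
E
```

```text
time: 31.78
tool_pos: [0.4662, 0.3811, 0.2756]
tcp_rot: [-2.047, 2.383, -0.0]
wrist_force: [0.7, 0.0, 0.0]
width: 0.397
grip_force: 0.0
t 31.77 tool [0.4662 0.3811 0.2756] need [1.100e-03 2.000e-04 2.536e-01] turn -0.111 q6 -2.35 tilt [0. 0.]
```

```bash
python3 jog.py '[0.001, 0, 0.04, -0.111, 0, 0, 0.05, 0, 0, 0, 0.05, 0, 0, 0, 0.04, 0, 0, 0, 0, 0]' ; python3 - <<'E'
from h import *
need((.4659,.380),.022,-.0403)
i=bot.camera_info('wrist');im=bot.read_camera('wrist');cv2.imwrite('pics/w10.png',im[...,::-1])
E
```

```text
time: 32.4
tool_pos: [0.4631, 0.378, 0.0916]
tcp_rot: [2.163, -2.266, -0.001]
wrist_force: [0.1, -0.5, 0.1]
width: 0.399
grip_force: 0.0
t 32.4 tool [0.4631 0.378  0.0916] need [-0.0025 -0.0032  0.0695] turn -0.006 q6 -2.45 tilt [-0.007 -0.005]
```

```bash
python3 jog.py '[0, 0, 0, 0, 0, 0, 0.03, 0, 0, 0, 0.03, 0, 0, 0, 0.009, 0, 0, 0, 0, 0]' ; python3 - <<'E'
from h import *
need((.4659,.380),.022,-.0403)
E
python3 jog.py '[0, 0, 0, 0, 0, 0, 0, 0, 0, 0, 0, 0, 0, 0, 0, 0, 0, 0, 0, 0]' 0.0 80
python3 - <<'E'
from h import *
need((.4659,.380),.022,-.0403)
E
```

```text
time: 33.08
tool_pos: [0.4665, 0.3814, 0.0276]
tcp_rot: [-2.169, 2.27, -0.0]
wrist_force: [-0.9, -0.5, 0.4]
width: 0.396
grip_force: 0.0
t 33.08 tool [0.4665 0.3814 0.0276] need [0.0014 0.0006 0.0056] turn -0.005 q6 -2.45 tilt [0.001 0.001]
time: 33.7
tool_pos: [0.467, 0.3819, 0.0285]
tcp_rot: [-2.168, 2.269, -0.0]
wrist_force: [-1.4, -0.7, 6.4]
width: 0.096
grip_force: 81.1
t 33.7 tool [0.467  0.3819 0.0285] need [0.002  0.001  0.0065] turn -0.005 q6 -2.45 tilt [0.003 0.002]
```

```bash
python3 jog.py '[0, 0, -0.03, 0, 0, 0, -0.05, 0, 0, 0, -0.06, 0, 0, 0, -0.06, 0, 0, 0, -0.03, 0]'; python3 jog.py '[0, 0, 0, 0.18, 0, 0, 0, 0.18, 0, 0, 0, 0.18, 0, 0, 0, 0.18, 0, 0, 0, 0]'; python3 - <<'E'
from h import *
print(C-.095*X-.018*Y)
need((.43,.05),.25)
E
```

```text
time: 34.33
tool_pos: [0.4671, 0.3818, 0.2612]
tcp_rot: [-2.166, 2.267, -0.001]
wrist_force: [0.4, -0.1, -2.7]
width: 0.097
grip_force: 80.1
time: 34.95
tool_pos: [0.4655, 0.3807, 0.2561]
tcp_rot: [1.233, -2.889, 0.0]
wrist_force: [-0.1, 0.2, -2.8]
width: 0.1
grip_force: 79.9
[ 0.42931616 -0.07521186]
t 34.95 tool [0.4655 0.3807 0.2561] need [ 0.2634 -0.203   0.0062] turn -0.688 q6 -1.73 tilt [-0. -0.]
```

```bash
python3 jog.py '[0.03, -0.023, 0, 0, 0.045, -0.035, 0, 0, 0.045, -0.035, 0, 0, 0.045, -0.035, 0, 0, 0.045, -0.035, 0, 0]'>/dev/null; python3 jog.py '[0.035, -0.027, 0, 0, 0.018, -0.013, 0, 0, 0, 0, 0, 0.1, 0, 0, 0, 0.18, 0, 0, 0, 0.18]'>/dev/null; python3 jog.py '[0, 0, 0, 0.18, 0, 0, 0, 0.18, 0, 0, 0, 0.18, 0, 0, 0, 0.18, 0, 0, 0, 0.18]'>/dev/null;python3 jog.py '[0, 0, 0, 0.18, 0, 0, 0, 0.18, 0, 0, 0, 0.18, 0, 0, 0, 0.18, 0, 0, 0, 0.18]'>/dev/null; python3 jog.py '[0, 0, 0, 0.15, 0, 0, 0, 0.044, 0, 0, 0, 0, 0, 0, 0, 0]'; python3 - <<'E'
from h import *
need(C-.118*X-.018*Y,.05)
E
```

```text
time: 37.95
tool_pos: [0.4298, 0.0506, 0.2564]
tcp_rot: [2.304, 2.136, 0.0]
wrist_force: [0.2, -0.5, -3.0]
width: 0.097
grip_force: 79.9
t 37.95 tool [0.4298 0.0506 0.2564] need [-0.1255 -0.014   0.2064] turn -0.001 q6 0.14 tilt [ 0. -0.]
```

```bash
python3 jog.py '[-0.05, -0.003, 0, 0, -0.05, 0, 0, 0, -0.026, 0, 0.03, 0, 0, 0, 0.05, 0, 0, 0, 0.05, 0]'>/dev/null; python3 jog.py '[0, 0, 0.04, 0, 0, 0, 0.03, 0, 0, 0, 0, 0, 0, 0, 0, 0]'; python3 - <<'E'
from h import *
need(C-.095*X-.018*Y,.0285)
i=bot.camera_info('wrist');im=bot.read_camera('wrist');cv2.imwrite('pics/w11.png',im[...,::-1])
E
```

```text
time: 39.08
tool_pos: [0.4182, -0.075, 0.0575]
tcp_rot: [2.305, 2.133, 0.001]
wrist_force: [0.2, -0.6, -2.1]
width: 0.094
grip_force: 79.9
t 39.08 tool [ 0.4182 -0.075   0.0575] need [0.0007 0.0111 0.0291] turn -0.002 q6 -0.16 tilt [ 0.002 -0.   ]
```

```bash
python3 jog.py '[0, 0, 0.015, 0, 0, 0, 0.011, 0, 0, 0, 0, 0, 0, 0.004, 0, 0, 0, 0.003, 0, 0]'; python3 jog.py '[0, 0.002, 0, 0, 0, 0, 0, 0]'; python3 jog.py '[0, 0.002, 0, 0, 0, 0, 0, 0]'
```

```text
time: 39.75
tool_pos: [0.4249, -0.0755, 0.0307]
tcp_rot: [2.306, 2.133, 0.001]
wrist_force: [-0.3, 0.4, -1.7]
width: 0.096
grip_force: 79.9
time: 40.0
tool_pos: [0.4265, -0.0755, 0.0306]
tcp_rot: [2.306, 2.133, 0.0]
wrist_force: [-0.1, -0.5, -2.4]
width: 0.096
grip_force: 79.9
time: 40.25
tool_pos: [0.4277, -0.0756, 0.0303]
tcp_rot: [-2.305, -2.133, 0.001]
wrist_force: [-1.3, -1.4, -2.0]
width: 0.097
grip_force: 80.0
```

```bash
python3 - <<'E'
from h import *
need(C-.095*X-.018*Y,.0285); s=bot.read_state();print(s['torque'].round(2))
E
```

```text
t 40.25 tool [ 0.4277 -0.0756  0.0303] need [0.0005 0.0016 0.0018] turn -0.002 q6 -0.15 tilt [-0.001  0.   ]
[0.01 0.16 0.15]
```

```bash
for k in 1; do python3 jog.py '[0, 0.002, 0, 0, 0, 0, 0, 0]'; done; python3 jog.py '[0, 0.002, 0, 0, 0, 0, 0, 0]'; python3 - <<'E'
from h import *
need(C-.095*X-.018*Y,.0285); s=bot.read_state();print(s['wrist_force'].round(1),s['torque'].round(2))
E
```

```text
time: 40.5
tool_pos: [0.4278, -0.0755, 0.0297]
tcp_rot: [-2.303, -2.131, 0.005]
wrist_force: [-5.0, 0.3, 0.9]
width: 0.099
grip_force: 80.5
time: 40.75
tool_pos: [0.428, -0.0754, 0.0293]
tcp_rot: [-2.301, -2.129, 0.009]
wrist_force: [-8.7, -0.8, 4.1]
width: 0.096
grip_force: 80.9
t 40.75 tool [ 0.428  -0.0754  0.0293] need [0.0003 0.0013 0.0008] turn -0.002 q6 -0.15 tilt [-0.009  0.001]
[-8.7 -0.8  4.1] [-0.08  1.7   0.12]
```

```bash
python3 jog.py '[0, -0.002, 0.001, 0, 0, 0, 0.0005, 0, 0, 0, 0, 0]'; python3 jog.py '[0, 0, 0, 0, 0, 0, 0, 0, 0, 0, 0, 0]' 0.35;python3 jog.py '[0, 0, -0.03, 0, 0, 0, -0.05, 0, 0, -0.03, -0.05, 0, 0, 0, -0.05, 0, 0.05, 0, 0, 0]'>/dev/null; python3 jog.py '[0.06, 0, 0, 0, 0.06, 0, 0, 0, 0.05, 0, 0, 0, 0, 0, 0, 0]'; python3 jog.py '[0, 0, 0, 0, 0, 0, 0, 0]' 0.0; python3 - <<'E'
from h import *
im=bot.read_camera('top');cv2.imwrite('pics/t12.png',im[...,::-1])
print(lids(im));need(C-.095*X,.1)
cv2.imwrite('pics/t12c.png',cv2.resize(im[155:255,270:460],None,fx=4.2,fy=4.2,interpolation=2)[...,::-1])
E
```

```text
time: 41.12
tool_pos: [0.4279, -0.0753, 0.0286]
tcp_rot: [-2.303, -2.131, 0.005]
wrist_force: [-7.4, 1.1, 4.4]
width: 0.098
grip_force: 80.9
time: 41.5
tool_pos: [0.4311, -0.076, 0.0294]
tcp_rot: [2.305, 2.132, 0.002]
wrist_force: [-0.8, -0.8, 0.2]
width: 0.354
grip_force: 0.0
time: 42.62
tool_pos: [0.4175, 0.1489, 0.2093]
tcp_rot: [-2.301, -2.139, -0.002]
wrist_force: [-0.0, -0.3, 0.2]
width: 0.345
grip_force: 0.0
time: 42.88
tool_pos: [0.4173, 0.1448, 0.2088]
tcp_rot: [2.308, 2.131, -0.0]
wrist_force: [-0.3, -0.2, -0.8]
width: 0.001
grip_force: 0.0
[(np.float64(-5.3), np.float64(179.9), 51.2), (np.float64(-0.1), np.float64(92.8), 40.5), (np.float64(-4.4), np.float64(7.4), 50.5), (np.float64(-4.4), np.float64(7.4), 40.8), (np.float64(4.6), np.float64(-86.6), 41.5), (np.float64(4.6), np.float64(-86.6), 49.0), (np.float64(1.3), np.float64(-169.4), 46.0), (np.float64(-165.0), np.float64(-259.1), 47.9), (np.float64(-165.0), np.float64(-259.1), 40.6)]
t 42.92 tool [0.4173 0.1447 0.2088] need [-0.2002  0.0294  0.1089] turn -0.005 q6 0.36 tilt [-0. -0.]
```

View pics/t12c.png

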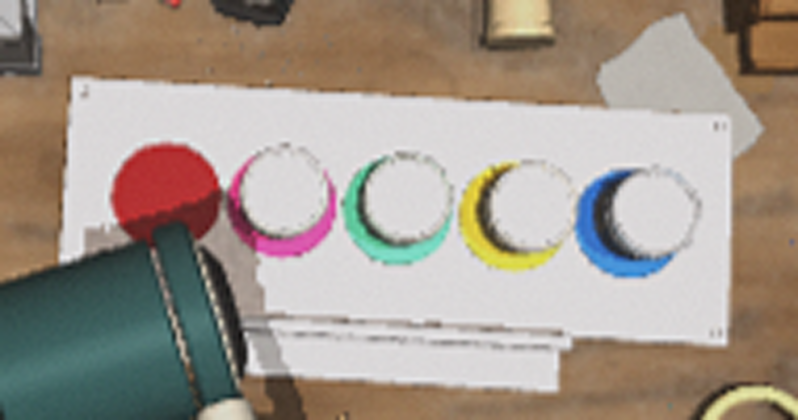

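```bash
python3 - <<'E'
from h import *
S=4.2;f=lambda u,v:(270+(u+.5)/S-.5,155+(v+.5)/S-.5)
for n,u,v in(('pink',284,190),('mint',405,197),('yellow',531,206),('blue',654,212)):print(n,np.round(disp(ray('top',*f(u,v),.073))*1000-[0,90*K[n]],1))
for n,u,v in(('pink',282,203),('mint',398,209),('yellow',514,217),('blue',631,223)):print('sw',n,np.round(disp(ray('top',*f(u,v),.012))*1000-[0,90*K[n]],1))
for u,v,z in((245,316,.05),(571,332,.05),(571,346,.05),(558,391,.005),(728,345,.012),(73,78,.012),(731,117,.012)):print(disp(ray('top',*f(u,v),z))*1000)
E
```

```text
pink [3.9 2.2]
mint [4.  2.6]
yellow [ 2.8 -0.7]
blue [ 3.7 -1.7]
sw pink [-0.  -0.2]
sw mint [ 0.6 -0.4]
sw yellow [-0.3 -0.6]
sw blue [ 0.4 -1.5]
[-89.98671758 115.09277731]
[ -87.56102612 -128.76923584]
[ -97.9636845  -129.11567867]
[-132.27394773 -130.91937018]
[ -89.39825231 -258.91271974]
[ 88.49165309 258.40601369]
[  88.16651667 -257.20853219]
```

```bash
python3 jog.py '[-0.05, -0.005, 0.03, 0, -0.05, -0.006, 0.05, 0, 0, 0, 0.05, 0, 0, 0, 0.04, 0, 0, 0, 0, 0]'>/dev/null; python3 jog.py '[0, 0, 0, 0, 0, 0, 0, 0]'; python3 - <<'E'
from h import *
need(C-.1155*X+.1*Y,.018)
E
```

```text
time: 43.8
tool_pos: [0.4019, 0.053, 0.047]
tcp_rot: [2.305, 2.131, 0.005]
wrist_force: [0.4, -0.7, -0.3]
width: -0.002
grip_force: 0.0
t 43.8 tool [0.4019 0.053  0.047 ] need [-0.0078  0.0164  0.0291] turn -0.003 q6 0.15 tilt [0.004 0.   ]
```

```bash
python3 jog.py '[0, 0, 0.02, 0, 0, 0, 0.007, 0, 0, 0.006, 0, 0, 0, 0.004, 0, 0, 0, 0, 0, 0]'; python3 jog.py '[0, 0.002, 0, 0, 0, 0, 0, 0]'|grep -E 'pos|for'; python3 jog.py '[0, 0.002, 0, 0, 0, 0, 0, 0]'|grep -E 'pos|for';python3 jog.py '[0, 0.002, 0, 0, 0, 0, 0, 0]'|grep -E 'pos|for'
```

```text
time: 44.42
tool_pos: [0.411, 0.0522, 0.0186]
tcp_rot: [2.306, 2.132, 0.002]
wrist_force: [0.3, -0.2, -0.7]
width: -0.001
grip_force: 0.0
tool_pos: [0.4118, 0.052, 0.018]
wrist_force: [0.2, -0.9, -0.1]
grip_force: 0.0
tool_pos: [0.4138, 0.0518, 0.0179]
wrist_force: [-0.3, 0.5, -0.4]
grip_force: 0.0
tool_pos: [0.4158, 0.0517, 0.0179]
wrist_force: [-0.1, 0.6, -0.5]
grip_force: 0.0
```

```bash
python3 jog.py '[0, 0.002, 0, 0, 0, 0, 0, 0]'|grep -E 'pos|t_for'; python3 jog.py '[0, 0.002, 0, 0, 0, 0, 0, 0]'|grep -E 'pos|t_for';python3 jog.py '[0, 0.002, 0, 0, 0, 0, 0, 0]'|grep -E 'pos|t_for'
```

```text
tool_pos: [0.4178, 0.0515, 0.0179]
wrist_force: [-0.7, 0.4, -0.0]
tool_pos: [0.4191, 0.0514, 0.0177]
wrist_force: [-1.4, -0.3, 2.3]
tool_pos: [0.4213, 0.0512, 0.0178]
wrist_force: [-3.7, 0.4, 3.0]
```

```bash
python3 jog.py '[0, 0.002, 0, 0, 0, 0, 0, 0]'|grep -E 'pos|t_for'; python3 jog.py '[0, 0.002, 0, 0, 0, 0, 0, 0]'|grep -E 'pos|t_for'
```

```text
tool_pos: [0.4243, 0.051, 0.0181]
wrist_force: [-2.8, -1.0, 3.0]
tool_pos: [0.4261, 0.0509, 0.018]
wrist_force: [-2.7, -0.1, 2.5]
```

```bash
python3 - <<'E'
from h import *
w=bot.read_camera('wrist');s=bot.read_camera('side');t=bot.read_camera('top')
cv2.imwrite('pics/w13.png',w[...,::-1]);cv2.imwrite('pics/s13.png',s[...,::-1]);cv2.imwrite('pics/t13.png',t[...,::-1])
a=cv2.resize(s[185:310,240:400],(400,312),interpolation=2)
b=cv2.resize(w[:,:],(400,250),interpolation=3)
c=cv2.resize(w[200:400,150:490],(400,235),interpolation=2)
d=cv2.resize(t[165:255,280:440],(400,225),interpolation=2)
L=np.vstack([a,b]);R=np.vstack([c,d]);h=max(len(L),len(R))
p=lambda m:cv2.copyMakeBorder(m,0,h-len(m),0,0,0)
cv2.imwrite('pics/m13.png',np.hstack([p(L),p(R)])[...,::-1])
E
```

```text
(no output)
```

View pics/m13.png

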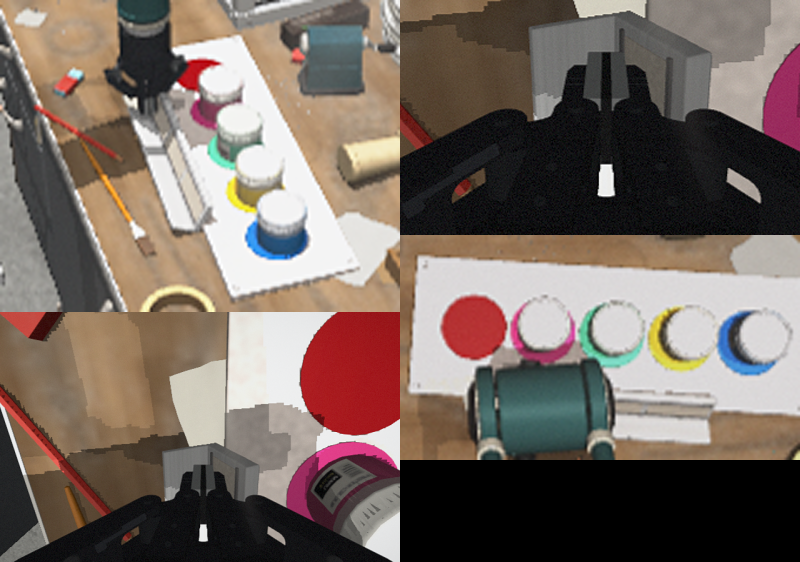

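```bash
python3 jog.py '[0, -0.002, 0, 0, 0, -0.002, 0, 0, 0, -0.002, 0, 0, 0, -0.002, 0, 0, 0, -0.002, 0, 0]'|grep -E 'pos|t_for'; python3 jog.py '[0, -0.004, 0, 0, 0, -0.006, 0, 0, 0, 0, 0, 0]'|grep -E 'pos|t_for'; python3 jog.py '[0, 0, -0.04, 0, 0, 0, -0.06, 0, 0.06, 0, -0.06, 0, 0.06, 0, 0, 0, 0.06, 0, 0, 0]'|grep -E 'pos|t_for'; python3 jog.py '[0.06, 0, 0, 0, 0.06, 0, 0, 0, 0, 0, 0, 0]'|grep -E 'pos|t_for';python3 - <<'E'
from h import *
for n in('top','side'):
    t=bot.read_camera(n);cv2.imwrite(f'pics/{n}14.png',t[...,::-1])
    if n=='top':print(lids(t))
a=cv2.imread('pics/top12.png') if 0 else cv2.imread('pics/t12.png')
b=cv2.imread('pics/top14.png')
# brightness profile along display -x at several y, both times (z=.05 plane)
for im in(a,b):
    g=cv2.cvtColor(im,cv2.COLOR_BGR2GRAY).astype(np.float32)
    for y in(.05,0,-.05,-.1,-.12):
        P=[proj('top',[*(C+x*X+y*Y),.05]) for x in np.arange(-.14,-.07,.003)]
        P=np.array(P,np.float32);print(y,cv2.remap(g,P[:,:1],P[:,1:],cv2.INTER_LINEAR).ravel().astype(int).tolist())
E
```

```text
tool_pos: [0.4156, 0.0517, 0.0178]
wrist_force: [0.4, 0.2, 0.5]
tool_pos: [0.4049, 0.0525, 0.0177]
wrist_force: [-0.2, -0.0, -0.4]
tool_pos: [0.4195, 0.218, 0.1637]
wrist_force: [0.5, 0.6, -0.3]
tool_pos: [0.428, 0.3396, 0.1621]
wrist_force: [-0.3, -0.8, -1.4]
[(np.float64(-162.8), np.float64(652.8), 47.8), (np.float64(-5.2), np.float64(178.8), 50.5), (np.float64(-1.4), np.float64(93.9), 41.4), (np.float64(-5.7), np.float64(8.6), 51.5), (np.float64(4.7), np.float64(-87.8), 40.8), (np.float64(4.7), np.float64(-87.8), 49.2), (np.float64(5.6), np.float64(-182.1), 42.1), (np.float64(-165.0), np.float64(-260.3), 48.0)]
0.05 [113, 110, 150, 210, 220, 217, 217, 217, 217, 217, 216, 215, 206, 193, 202, 216, 193, 164, 184, 219, 216, 216, 216, 217]
0 [117, 112, 148, 207, 218, 217, 215, 216, 217, 215, 215, 217, 202, 178, 190, 216, 197, 173, 184, 219, 216, 216, 217, 216]
-0.05 [137, 135, 146, 188, 216, 216, 218, 217, 216, 217, 217, 218, 203, 170, 185, 218, 195, 174, 189, 218, 217, 216, 216, 217]
-0.1 [120, 126, 152, 200, 215, 216, 216, 215, 215, 215, 216, 218, 205, 179, 195, 216, 196, 177, 193, 219, 218, 217, 216, 215]
-0.12 [116, 116, 133, 168, 183, 178, 174, 172, 178, 185, 180, 175, 171, 181, 207, 218, 188, 126, 179, 219, 218, 217, 217, 217]
0.05 [117, 135, 186, 218, 221, 222, 221, 221, 222, 223, 224, 211, 178, 183, 222, 197, 158, 173, 226, 223, 221, 221, 223, 222]
0 [117, 154, 219, 223, 222, 223, 222, 221, 221, 222, 219, 206, 200, 216, 215, 147, 93, 171, 227, 223, 223, 223, 221, 221]
-0.05 [162, 208, 222, 222, 221, 221, 221, 221, 221, 222, 213, 192, 206, 225, 207, 134, 103, 179, 226, 222, 222, 222, 221, 220]
-0.1 [154, 228, 223, 220, 219, 219, 223, 222, 222, 219, 205, 197, 216, 212, 135, 82, 124, 190, 225, 222, 222, 221, 220, 223]
-0.12 [124, 135, 146, 149, 156, 166, 175, 178, 176, 172, 168, 192, 225, 213, 162, 89, 154, 201, 224, 224, 220, 223, 220, 221]
```

```bash
python3 jog.py '[-0.05, 0, -0.02, 0, -0.06, 0, 0, 0, -0.06, 0, 0, 0, -0.06, 0, 0, 0, -0.06, 0, 0, 0]' 0.35 >/dev/null; python3 jog.py '[-0.06, 0, 0, 0, -0.05, 0, 0, 0, 0, 0, 0, 0.027, 0, 0, 0, 0, 0, 0, 0, 0]' >/dev/null; python3 - <<'E'
from h import *
need(C-.1005*X,.0285,-.102)
E
```

```text
t 49.92 tool [ 0.3963 -0.0622  0.1819] need [0.0083 0.0282 0.1534] turn -0.002 q6 -0.11 tilt [-0.  0.]
```

```bash
python3 jog.py '[0.008, 0.028, 0.02, 0, 0, 0, 0.05, 0, 0, 0, 0.02, 0, 0, 0, 0, 0, 0, 0, 0, 0]' >/dev/null; python3 - <<'E'
from h import *
need(C-.1005*X,.0285,-.102)
E
python3 jog.py '[0, 0, 0.03, 0, 0, 0, 0.02, 0, 0, 0, 0.013, 0, 0, 0, 0, 0]'; python3 jog.py '[0, 0, 0, 0, 0, 0, 0, 0, 0, 0, 0, 0, 0, 0, 0, 0]' 0.0 80; python3 - <<'E'
from h import *
need(C-.1005*X,.0285,-.102)
E
```

```text
t 50.55 tool [ 0.4263 -0.0573  0.093 ] need [ 0.0004 -0.0012  0.0645] turn -0.001 q6 -0.09 tilt [ 0.001 -0.   ]
time: 51.05
tool_pos: [0.4254, -0.0578, 0.0292]
tcp_rot: [-2.335, -2.102, 0.0]
wrist_force: [-0.4, 0.0, -0.6]
width: 0.351
grip_force: 0.0
time: 51.55
tool_pos: [0.4262, -0.0581, 0.0303]
tcp_rot: [2.334, 2.101, 0.001]
wrist_force: [-2.4, 1.0, 6.3]
width: 0.096
grip_force: 79.9
t 51.55 tool [ 0.4262 -0.0581  0.0303] need [ 0.0012 -0.0011  0.0017] turn -0.003 q6 -0.09 tilt [ 0.002 -0.   ]
```

```bash
python3 jog.py '[0, -0.006, -0.003, 0, 0, 0, 0, -0.028, 0, 0, 0, 0, 0, 0, 0, 0]'; python3 - <<'E'
from h import *
need(C-.095*X,.0300)
E
```

```text
time: 52.05
tool_pos: [0.4193, -0.0573, 0.0319]
tcp_rot: [-2.305, -2.134, 0.0]
wrist_force: [0.3, 0.4, -2.9]
width: 0.094
grip_force: 78.8
t 52.05 tool [ 0.4193 -0.0573  0.0319] need [0.0009 0.0114 0.0019] turn -0.002 q6 -0.12 tilt [-0.  0.]
```

```bash
python3 jog.py '[0, 0.004, 0, -0.002, 0, 0.004, 0, 0, 0, 0, 0, 0, 0, 0, 0, 0]'|grep -E 'pos|t_for'; python3 jog.py '[0, 0.002, 0, 0, 0, 0, 0, 0]'|grep -E 'pos|t_for';python3 jog.py '[0, 0.002, 0, 0, 0, 0, 0, 0]'|grep -E 'pos|t_for';python3 jog.py '[0, 0.002, 0, 0, 0, 0, 0, 0]'|grep -E 'pos|t_for'
```

```text
tool_pos: [0.4273, -0.0579, 0.032]
wrist_force: [0.3, 0.5, -2.0]
tool_pos: [0.4293, -0.0581, 0.032]
wrist_force: [0.4, 0.9, -2.6]
tool_pos: [0.4296, -0.058, 0.0316]
wrist_force: [-5.3, 0.7, 2.2]
tool_pos: [0.4297, -0.058, 0.0311]
wrist_force: [-8.8, 0.1, 3.5]
```

```bash
python3 - <<'E'
from h import *
need(C-.095*X,.0300);s=bot.read_state();print(s['wrist_force'].round(1),s['torque'].round(2))
E
```

```text
t 53.3 tool [ 0.4297 -0.058   0.0311] need [0.0008 0.0009 0.0011] turn 0.001 q6 -0.12 tilt [-0.008  0.001]
[-8.8  0.1  3.5] [0.02 1.64 0.02]
```

```bash
python3 jog.py '[0, -0.003, 0, 0, 0, 0, 0.0015, 0, 0, 0, 0, 0]'|grep -E 'pos|t_for'; python3 jog.py '[0, 0, 0, 0, 0, 0, 0, 0]' 0.35|grep -E 'pos|t_for|wid'; python3 jog.py '[0, 0, -0.03, 0, 0, 0, -0.06, 0, 0, 0, -0.06, 0, 0.04, 0, -0.03, 0, 0.06, 0, 0, 0]'>/dev/null; python3 jog.py '[0.06, 0, 0, 0, 0.06, 0, 0, 0, 0.06, 0, 0, 0, 0.06, 0, 0, 0, 0, 0, 0, 0]'|grep -E 'pos|t_for';python3 - <<'E'
from h import *
for n in('top','side'):
    t=bot.read_camera(n);cv2.imwrite(f'pics/{n}15.png',t[...,::-1])
    if n=='top':print(lids(t))
b=cv2.imread('pics/top15.png')
for im in(b,):
    g=cv2.cvtColor(im,cv2.COLOR_BGR2GRAY).astype(np.float32)
    for y in(.12,.1,.05,0,-.05,-.1,-.12):
        P=[proj('top',[*(C+x*X+y*Y),.05]) for x in np.arange(-.14,-.07,.003)]
        P=np.array(P,np.float32);print(y,cv2.remap(g,P[:,:1],P[:,1:],cv2.INTER_LINEAR).ravel().astype(int).tolist())
    for x in(-.12,-.098):
        P=np.array([proj('top',[*(C+x*X+y*Y),.05 if x>-.11 else .005]) for y in np.arange(-.16,.161,.01)],np.float32);print(x,cv2.remap(g,P[:,:1],P[:,1:],cv2.INTER_LINEAR).ravel().astype(int).tolist())
E
```

```text
tool_pos: [0.4295, -0.058, 0.0303]
wrist_force: [-4.7, 0.1, 0.9]
tool_pos: [0.4324, -0.0585, 0.0315]
wrist_force: [0.0, 0.4, 0.2]
width: 0.35
tool_pos: [0.4566, 0.2852, 0.2113]
wrist_force: [-0.7, -0.2, 0.6]
[(np.float64(-160.2), np.float64(647.3), 46.5), (np.float64(-5.3), np.float64(179.9), 51.6), (np.float64(1.0), np.float64(92.8), 40.4), (np.float64(1.0), np.float64(92.8), 47.5), (np.float64(4.1), np.float64(2.0), 44.1), (np.float64(3.7), np.float64(-91.3), 42.5), (np.float64(6.6), np.float64(-179.8), 43.0), (np.float64(-166.2), np.float64(-258.0), 50.0), (np.float64(-166.2), np.float64(-258.0), 41.9)]
0.12 [112, 112, 142, 199, 224, 222, 222, 221, 221, 221, 221, 223, 206, 170, 206, 220, 196, 183, 203, 223, 222, 221, 221, 220]
0.1 [115, 106, 144, 208, 225, 222, 220, 220, 221, 220, 221, 220, 211, 197, 204, 219, 183, 136, 192, 225, 222, 222, 221, 221]
0.05 [118, 117, 154, 213, 222, 222, 222, 221, 221, 221, 222, 220, 211, 204, 213, 220, 185, 149, 192, 225, 223, 221, 221, 223]
0 [122, 115, 157, 217, 222, 221, 220, 222, 221, 221, 221, 220, 209, 196, 206, 220, 196, 169, 192, 225, 221, 222, 221, 222]
-0.05 [142, 140, 167, 212, 222, 222, 221, 221, 221, 221, 222, 222, 206, 181, 198, 221, 200, 180, 194, 224, 222, 222, 222, 223]
-0.1 [124, 132, 157, 207, 220, 220, 220, 221, 221, 220, 220, 224, 208, 176, 195, 220, 196, 179, 198, 224, 222, 222, 221, 222]
-0.12 [117, 117, 135, 171, 187, 181, 178, 177, 173, 170, 176, 179, 175, 184, 212, 223, 196, 135, 183, 223, 223, 223, 222, 221]
-0.12 [131, 132, 129, 185, 221, 221, 221, 222, 221, 220, 220, 222, 221, 220, 222, 222, 221, 221, 221, 221, 221, 221, 221, 222, 220, 222, 221, 221, 221, 154, 159, 182, 180]
-0.098 [120, 123, 122, 155, 212, 193, 195, 208, 220, 214, 206, 198, 203, 215, 223, 203, 206, 197, 209, 224, 204, 213, 199, 214, 220, 217, 204, 198, 206, 102, 178, 179, 179]
```

```bash
python3 -c "
from workcell import bot
print(bot.finish_job())"
```

```text
the job is handed in; nothing more can be done
None
```

I handed the job in: the four jars (no red one was present) stand upright on their own swatches within about 4 mm, and the rail lies flush and centred against the display's front edge; while seating it I briefly tipped it onto that edge, so I re-gripped and re-seated it.

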